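# Check the cork plug of the green-headed decoy with the pin gauge

## Task

Take the pin gauge with the red grip out of its wooden stand and, holding it upright, press its sprung pin gently into the cork plug on the back of the green-headed duck decoy until the cork has sunk about 4 mm, and keep it there for a full second to take the reading. Then hang the gauge back upright in its stand; the decoy stays standing where it is.

Things in the scene. Friction and masses are not known exactly. Their poses are not given: they have to be found in the camera images.
- gauge: Loose upright pin gauge, 220 g, round about z. Origin: tip of its free pin. From the tip up: brass pin 7 mm across 0-24 mm, steel barrel 22 across 24-80, flange 72 across 80-86, red grip 30 across 86-136 mm (grasp here from above), white dial on top. The sprung pin slides up to 20 mm into the barrel: 0.8 N to start, 0.4 N more per mm. Hangs in the stand by its flange, tip 10 mm above the table.
- stand: Dark wooden stand, fixed, 110 x 110 mm, 90 mm high. Origin: centre of its underside; z up. In the middle of its top board (12 mm thick) a through hole 46 mm across takes the gauge's barrel; the flange rests on the board, the hanging gauge's origin then 10 mm above the stand's origin. Open below, down to a bottom board 8 mm thick.
- green_decoy: Loose duck decoy, 550 g: green head, white neck ring, grey body, yellow bill. 260 mm long, 80 wide, back 78 high, head 117 high. Origin: centre of its underside; -x to the bill, z up. Head 50-110 mm ahead of the origin, bill to 145. Right above the origin a round cork plug 40 mm across, flat top 88 mm high, stands proud. Two like decoys, with red and white heads, stand near by.
- green_plug (a joint): How far the green-headed decoy's cork plug has sunk, in m: 0 untouched, 0.008 at most; springs back, 1 N per mm. Pin and cork give together: after the pin touches, the gauge comes down about 12 mm for the cork to sink 4 mm.
There are look-alikes about, which are no part of the job. Of the things that look like the stand, the smaller one is meant. There is more than one size of the gauge; the job needs the smaller.

How it is judged:
By the outcome, as a careful person would: the job done as asked, in the order asked, and still so for the second after the job is handed in, with the robot touching nothing.
It also fails if it takes over 51 s, if anything falls off the work surface, if the arm or the gripper's body presses on something with over 40 N, if the wrist force passes 120 N, or if a joint passes its speed limit or range.

## Robot

A 7-joint arm with a two-finger parallel gripper is mounted at the origin on the work surface. World frame = base frame: x ahead of the robot, y to its left, z up, the work surface at z = 0. Lengths are in m, angles in rad, forces in N, time in s.
With the tool pointing down it reaches from about 0.425 to 0.925 m from the base axis. Payload 6.8 kg.
Tool frame: the origin (TCP) lies at the very end of the fingers, on their centre line; the grasp point (between the pads) lies 19 mm behind it; z points along the fingers, y is the line along which they close (so a half turn about z gives the same grasp; the last joint's range is limited). The gripper opens to 85 mm and grips with 20 to 120 N. Pads are 22 mm wide; open, the fingers measure 114 mm over their backs; the gripper's body (76 mm by 85 mm) begins 54 mm behind the grasp point. The pads swing forward as they close: fully open they stand 13 mm farther back than shut.
Start: joints at [-1.351, 0.477, 0.022, 1.555, -0.011, 1.109, -0.083], TCP at [0.217, 0.639, 0.231] pointing down, gripper open.
Joint ranges: [-2.96, 2.96], [-0.34, 2.1], [-1.41, 1.46], [0.24, 2.44], [-1.37, 4.51], [0.17, 1.92], [-2.96, 2.96]. Speed limits (rad/s): [2.39, 2.39, 3.14, 3.14, 3.14, 3.14, 3.14].

## Interface

Orientations are given as a unit quaternion [w, x, y, z].
In Python, from station import get_obs, read_camera, hand_in gives the robot as it stands.
- The arm moves only by the tool arm_command, never from a script. Its argument "commands" is one flat list of numbers, 7 for each row, row after row: the shift along the tool's x, y, z in m, then the turn, a rotation vector about the tool's x, y, z in degrees, then the opening, from 0 (shut) to 1 (fully open). In form: [tx, ty, tz, rx, ry, rz, fingers, tx, ty, tz, rx, ry, rz, fingers, ...]. A call has 1 to 8 rows; each row is the pose to reach, as a shift and turn from the pose commanded when the call began, along the tool's axes at that moment; what a row does not reach only later rows make up. A row lasts 1/10 s, in which the tool goes at most 50 mm and 8.59 degrees, less where a joint would pass 70% of its speed; a pose out of reach is approached as far as the arm can. A call with a gripper value outside its range is refused whole. The fingers move at their own pace and stop on an object; "force" is the grip in N (left out, the last holds). Time passes only in rows, so rows that repeat a pose let the fingers close. It gives the time, the measured TCP pose, the force, the opening and the grip force at its end, in the units of the state.
- get_obs(): the state, without advancing time (a new reading comes with each control period).
- read_camera(name): name is "side" or "top"; returns a dict with "img" (384x512x3 uint8, red, green, blue), "camera_matrix" (3x3 intrinsics, pixels), "k1" (the pictures are not rectified: a ray, as slopes to the right and down, at radius r is drawn at 1 + k1 r^2 times it, then the intrinsics apply), "pose" (4x4, takes a point from camera to world coordinates). Camera axes: x right, y down, z forward; pixel columns grow to the right and rows downward; lengths in m; the calibration is good to about 2 mm. A picture is of the moment at which its call begins. There is no depth.
- hand_in(): hands the job in; it is judged then, once.
The state is a dict: "t": time; "q": joint angles; "joint_vel": joint speeds; "joint_torque": joint torques, N m; "eef_pos": TCP position; "tool_rot": TCP orientation; "contact_force": force on the tool from outside, world axes, zero at the start; "torque": the same for the moment, N m; "gripper_width": opening from 0.0 (shut) to 1.0 (fully open); "grasp_force": force on a finger pad.
Only numpy, scipy, OpenCV 4.12 (cv2) and the standard library are available. Lean on these libraries where they do the work, as an engineer would, in place of code of your own. Each camera call takes 0.05 s, during which the arm holds its last target. There are 200 camera calls.

## Working session

There is one attempt and no reset: what is moved stays moved. The work goes in short steps, Python scripts to look and compute and a tool call to move; the robot and the scene stay as the last step left them, time stands still between calls to the robot, and variables do not carry over. Pictures are saved under pics/ and viewed, at most 10 in all, crops included, and the job is handed in when it is done.

Besides the shell and the picture viewer there is one more tool, called after ">>>" as name(argument=value, ...), one argument or row to a line, values as JSON. arm_command: Moves the arm, as the interface text tells. Its arguments: {"type":"object","properties":{"commands":{"type":"array","items":{"type":"number"}},"force":{"type":"number"}},"required":["commands"]}

```bash
mkdir -p pics
cat > h.py <<'E'
import numpy as np, cv2
from station import get_obs, read_camera
def cam(n):
    c=read_camera(n); np.savez(f'{n}.npz',**{k:np.array(v) for k,v in c.items()}); return c
def load(n): return dict(np.load(f'{n}.npz'))
def ray(c,u,v):
    K=c['camera_matrix']; k=float(c['k1'])
    p=cv2.undistortPoints(np.array([[[u,v]]],float),K,np.array([k,0,0,0.]))[0,0]
    T=c['pose']; return T[:3,3],T[:3,:3]@np.array([p[0],p[1],1])
def atz(c,u,v,z):
    o,d=ray(c,u,v); return o+d*(z-o[2])/d[2]
def tri(c1,p1,c2,p2):
    o1,d1=ray(c1,*p1);o2,d2=ray(c2,*p2)
    s=np.linalg.lstsq(np.c_[d1,-d2],o2-o1,rcond=None)[0]
    a,b=o1+s[0]*d1,o2+s[1]*d2; return (a+b)/2,np.linalg.norm(a-b)
def proj(c,P):
    T=c['pose'];x=T[:3,:3].T@(np.array(P)-T[:3,3]);x=x[:2]/x[2];x=x*(1+float(c['k1'])*(x@x))
    return (c['camera_matrix']@[x[0],x[1],1])[:2]
E
python3 - <<'E'
from h import *
o=get_obs(); print({k:np.round(v,3) for k,v in o.items()})
for n in('top','side'):
    c=cam(n); print(n,np.round(c['pose'],3).tolist(),c['k1'],c['camera_matrix'][0,0])
    cv2.imwrite(f'pics/{n}0.png',cv2.resize(c['img'][...,::-1],(800,600),interpolation=cv2.INTER_CUBIC))
E
```

```text
{'t': np.float64(0.0), 'q': array([-1.351,  0.478,  0.022,  1.556, -0.012,  1.109, -0.083]), 'joint_vel': array([-0.   , -0.001, -0.   ,  0.   , -0.001,  0.   ,  0.   ]), 'joint_torque': array([-1.0000e-03, -5.9646e+01,  1.6080e+00, -2.8120e+01,  1.3000e-02,
        9.0000e-03,  0.0000e+00]), 'eef_pos': array([0.217, 0.638, 0.23 ]), 'tool_rot': array([-0.   ,  0.163,  0.987, -0.001]), 'contact_force': array([-0.018,  0.088,  0.066]), 'torque': array([0.06 , 0.038, 0.03 ]), 'grasp_force': np.float64(0.0), 'gripper_width': np.float64(1.004)}
top [[-0.028, -0.994, 0.105, 0.346], [-1.0, 0.028, 0.0, -0.072], [-0.003, -0.105, -0.994, 1.32], [0.0, 0.0, 0.0, 1.0]] -0.09425228821940952 454.8953075005873
side [[-0.993, -0.092, 0.069, 0.41], [-0.114, 0.745, -0.658, 0.577], [0.009, -0.661, -0.75, 0.831], [0.0, 0.0, 0.0, 1.0]] -0.1310562077028072 405.6705098724679
```

View pics/top0.png

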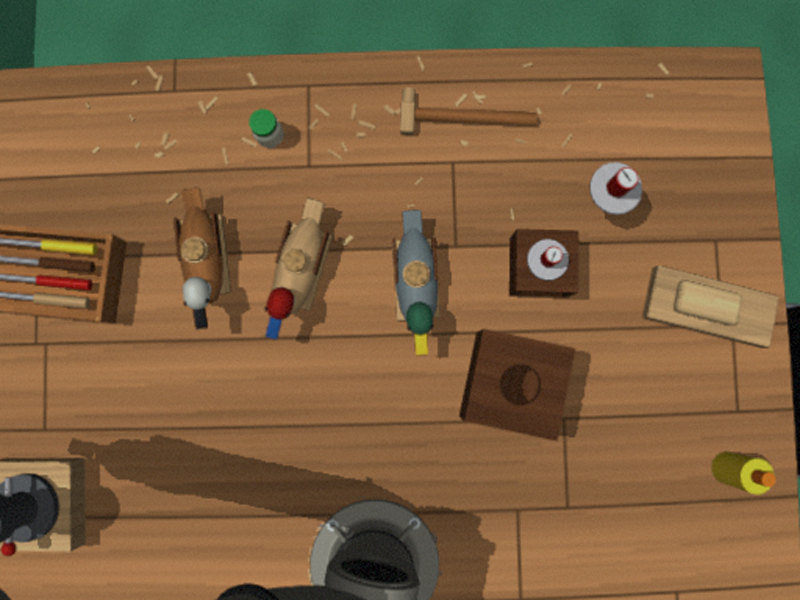

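View pics/side0.png

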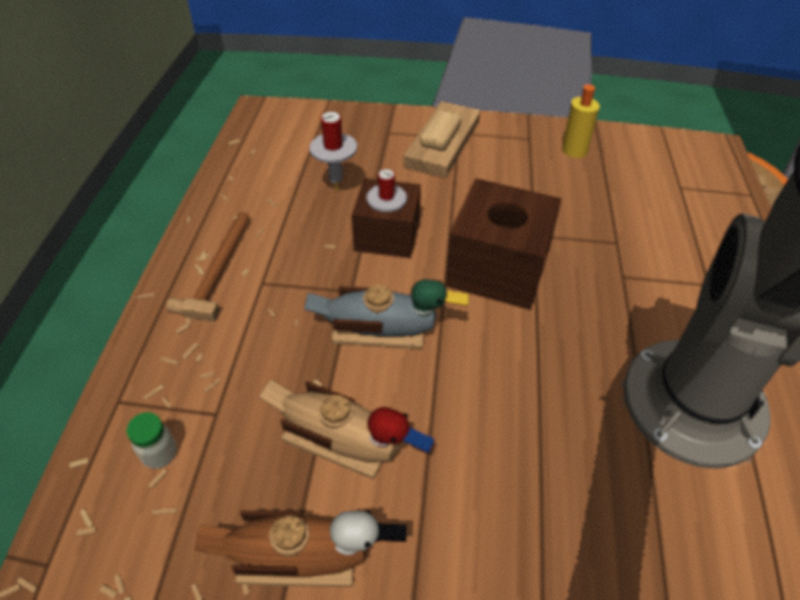

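Top view (800x600): two red-gripped gauges, at (547,258) in a small stand and a larger one at (616,188) standing free. There are two stands, the small one at (544,263) and a large one at (518,384) with an empty hole. The green-headed decoy's cork is at (415,273), between the red- and white-headed decoys and the stands. The small gauge and small stand fit; an enlarged crop follows to confirm.

Run:
```python
from h import *
t=load('top');s=load('side')
def crop(c,u,v,w,h,k): return cv2.resize(c['img'][v:v+h,u:u+w,::-1],None,fx=k,fy=k,interpolation=cv2.INTER_CUBIC)
a=crop(t,240,100,200,100,4)   # top: u=240+x/4
b=crop(s,180,65,100,74,4); d=crop(s,185,165,100,74,4)
im=np.vstack([a,np.hstack([b,d])[:, :800]])[:600]
cv2.imwrite('pics/crop1.png',im); print(im.shape)
```

```text
(600, 800, 3)
```

View pics/crop1.png

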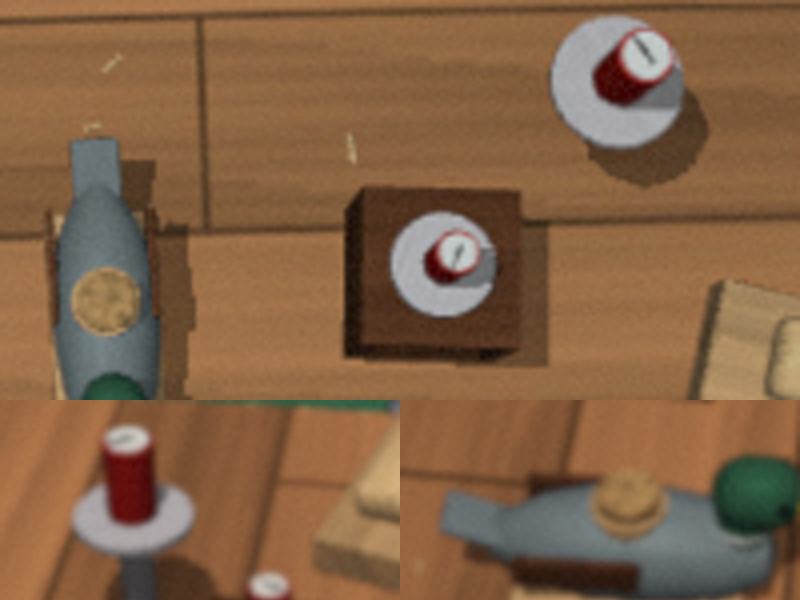

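Crop: the small gauge's flange centre is (444,264) and its dial (460,251), sitting in the small stand. Its flange is clearly smaller than the other gauge's, which stands on its own and not in this stand. So the gauge meant is the one in the small stand. The green decoy's cork is at (106,300) in the top crop and (629,492) in the side crop.

Run:
```python
from h import *
t=load('top');s=load('side')
f=tri(t,(350.6,165.6),s,(247.2,126.3)); d=tri(t,(354.6,162.4),s,(247.3,111.5)); c=tri(t,(266.1,174.6),s,(241.9,187.7))
for n,x in zip(('flange','dial','cork'),(f,d,c)): print(n,np.round(x[0],4),round(x[1],4))
print('top only: flange',atz(t,350.6,165.6,.096),'cork',atz(t,266.1,174.6,.088))
print('side only: flange',atz(s,247.2,126.3,.096),'cork',atz(s,241.9,187.7,.088))
# flange width check
print('flange dia', np.linalg.norm(atz(t,240+391/4,165.6,.096)-atz(t,240+497/4,165.6,.096)))
# bill / tail direction at approx heights (top, 800px)
k=1.5625
b=atz(t,421/k,345/k,.085); h=atz(t,420/k,318/k,.117); ta=atz(t,412/k,215/k,.06); print('head',h,'tail',ta)
# stand top-board corners in crop
for p in ((363,187),(521,191),(521,347),(362,342)): print(np.round(atz(t,240+p[0]/4-.4,100+p[1]/4-.4,.09),4))
cv2.imwrite('pics/crop2.png',cv2.resize(s['img'][95:170,215:285,::-1],None,fx=8,fy=8,interpolation=cv2.INTER_CUBIC))
```

```text
flange [ 0.5364 -0.3243  0.0862] 0.0027
dial [ 0.5361 -0.3246  0.139 ] 0.0034
cork [ 0.5187 -0.0911  0.0817] 0.0021
top only: flange [ 0.53624675 -0.32231968  0.096     ] cork [ 0.51887392 -0.09101793  0.088     ]
side only: flange [ 0.53338906 -0.31224904  0.096     ] cork [ 0.51676831 -0.085406    0.088     ]
flange dia 0.07288593676983185
head [ 0.4372519  -0.09548368  0.117     ] tail [ 0.62843253 -0.08770013  0.06      ]
[ 0.5923 -0.2702  0.09  ]
[ 0.5868 -0.3797  0.09  ]
[ 0.4785 -0.3737  0.09  ]
[ 0.4849 -0.2646  0.09  ]
```

View pics/crop2.png

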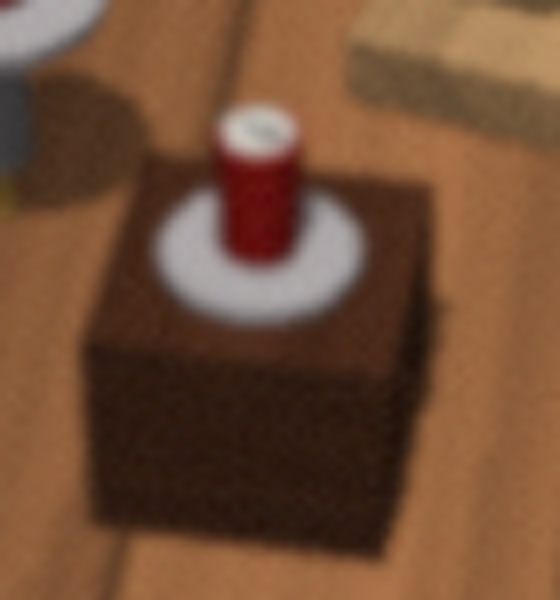

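>>> arm_command(
  commands=[-0.33, -0.18, -0.02, 0, 0, 0, 1, -0.33, -0.18, -0.02, 0, 0, 0, 1, -0.33, -0.18, -0.02, 0, 0, 0, 1, -0.33, -0.18, -0.02, 0, 0, 0, 1, -0.33, -0.18, -0.02, 0, 0, 0, 1, -0.33, -0.18, -0.02, 0, 0, 0, 1, -0.33, -0.18, -0.02, 0, 0, 0, 1, -0.33, -0.18, -0.02, 0, 0, 0, 1],
)

```text
t: 0.9
eef_pos: [0.4751, 0.3575, 0.2514]
tool_rot: [0.001, 0.166, 0.986, -0.001]
contact_force: [0.1, -0.2, 0.5]
gripper_width: 0.996
grasp_force: 0.0
```

```bash
cat >> h.py <<'E'
from scipy.spatial.transform import Rotation as Ro
def go(P,o=None):
    o=o or get_obs(); R=Ro.from_quat(np.roll(o['tool_rot'],-1)).as_matrix()
    print('t',round(float(o['t']),2),'tcp',np.round(o['eef_pos'],4),'q',np.round(o['q'],2),'F',np.round(o['contact_force'],2),'w',round(float(o['gripper_width']),3),'z-axis',np.round(R[:,2],3))
    print('shift',np.round(R.T@(np.array(P)-o['eef_pos']),4)); return R
E
python3 -c "
from h import *
go([.536,-.02,.25]);R=go([.536,-.322,.21]);print(R)"
```

```text
t 0.9 tcp [0.4751 0.3575 0.2514] q [-0.86  0.33  0.14  1.74 -0.05  1.08  0.53] F [ 0.08 -0.16  0.54] w 0.996 z-axis [ 0.001 -0.002 -1.   ]
shift [-0.1812 -0.3368  0.0021]
t 0.9 tcp [0.4751 0.3575 0.2514] q [-0.86  0.33  0.14  1.74 -0.05  1.08  0.53] F [ 0.08 -0.16  0.54] w 0.996 z-axis [ 0.001 -0.002 -1.   ]
shift [-0.28   -0.6221  0.0427]
[[-0.94485042  0.32750015  0.00115723]
 [ 0.32749788  0.94485021 -0.0017911 ]
 [-0.00167999 -0.00131333 -0.99999773]]
```

>>> arm_command(
  commands=[-0.18, -0.34, 0, 0, 0, 0, 1, -0.18, -0.34, 0, 0, 0, 0, 1, -0.18, -0.34, 0, 0, 0, 0, 1, -0.18, -0.34, 0, 0, 0, 0, 1, -0.18, -0.34, 0, 0, 0, 0, 1, -0.18, -0.34, 0, 0, 0, 0, 1, -0.18, -0.34, 0, 0, 0, 0, 1, -0.18, -0.34, 0, 0, 0, 0, 1],
)

```text
t: 1.7
eef_pos: [0.5324, -0.0215, 0.2513]
tool_rot: [0.0, 0.165, 0.986, -0.0]
contact_force: [0.1, 0.1, 0.2]
gripper_width: 1.0
grasp_force: 0.0
```

>>> arm_command(
  commands=[-0.1, -0.285, 0.04, 0, 0, 0, 1, -0.1, -0.285, 0.04, 0, 0, 0, 1, -0.1, -0.285, 0.04, 0, 0, 0, 1, -0.1, -0.285, 0.04, 0, 0, 0, 1, -0.1, -0.285, 0.04, 0, 0, 0, 1, -0.1, -0.285, 0.04, 0, 0, 0, 1, -0.1, -0.285, 0.04, 0, 0, 0, 1, -0.1, -0.285, 0.04, 0, 0, 0, 1],
)

```text
t: 2.5
eef_pos: [0.5344, -0.3213, 0.2105]
tool_rot: [-0.001, 0.165, 0.986, -0.0]
contact_force: [0.8, 0.3, 0.3]
gripper_width: 0.999
grasp_force: 0.0
```

Run:
```python
from h import *
R=go([.536,-.322,.106])
o=get_obs(); t=cam('top'); s=cam('side')
print('tcp px top',proj(t,o['eef_pos']),'side',proj(s,o['eef_pos']))
a=cv2.resize(s['img'][60:170,200:300,::-1],(500,550),interpolation=cv2.INTER_CUBIC)
b=cv2.resize(t['img'][110:220,310:370,::-1],(300,550),interpolation=cv2.INTER_CUBIC)
cv2.imwrite('pics/v5.png',np.hstack([a,b]))
```

```text
t 2.5 tcp [ 0.5344 -0.3213  0.2105] q [ 0.11  0.44  0.45  1.73 -0.21  1.02  1.87] F [0.81 0.29 0.33] w 0.999 z-axis [-0.002 -0.    -1.   ]
shift [-1.900e-03 -1.000e-04  1.045e-01]
tcp px top [359.21051504 158.98822175] side [246.88894634  90.50195782]
```

View pics/v5.png

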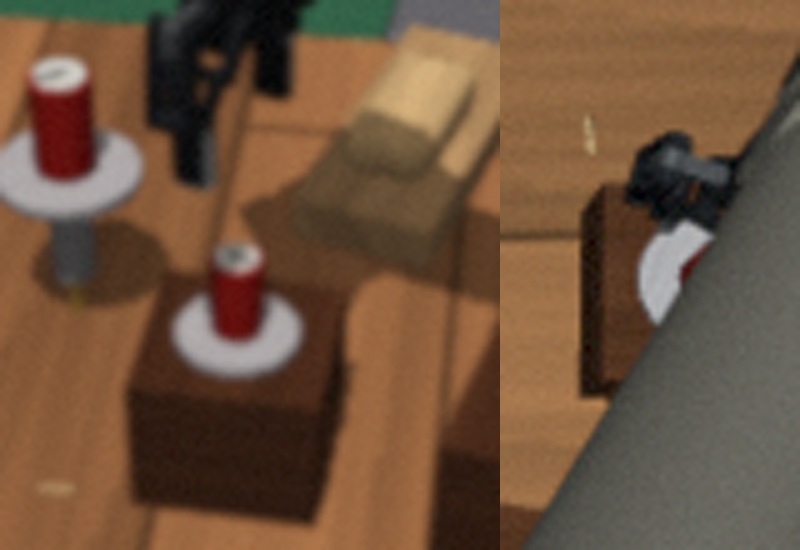

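Side crop: the open fingers straddle the spot above the gauge. Their tips at (195,180) and (275,90) have their middle at (235,135), against a predicted (234,132) for open pads. The height mismatch of the flange gets a quick check.

Run:
```python
from h import *
t=load('top');s=load('side');o=get_obs()
R=Ro.from_quat(np.roll(o['tool_rot'],-1)).as_matrix()
for sg in(1,-1):
    P=o['eef_pos']+R@[0,sg*.0425,-.013]
    print('finger',sg,'side crop',(proj(s,P)-[200,60])*5,'top crop',(proj(t,P)-[310,110])*5+[500,0])
# least squares stand pose (x,y,yaw, z offset) from side base+top corners
print('side base corners z=0:',[np.round(atz(s,200+a/5-.4,60+b/5-.4,0),4) for a,b in((137,497),(313,521))])
print('side top corners z=.09:',[np.round(atz(s,200+a/5-.4,60+b/5-.4,.09),4) for a,b in((131,392),(325,410),(345,290),(170,275))])
for z in (.076,.086,.096): print(z,proj(s,[.536,-.322,z]))
# table-edge check not needed; hammer head / green jar bottom on z=0 in both views
for n,a,b in(('jar cap',(263,123),(147,429)),('bill tip',(422,354),(468,298)),('hammer end',(538,119),(245,215)),('bottle cap',(767,478),(588,89))):
    x=tri(t,np.array(a)/1.5625,s,np.array(b)/1.5625);print(n,np.round(x[0],4),round(x[1],4))
```

```text
finger 1 side crop [193.59375058 176.91137612] top crop [662.06777343 212.02587225]
finger -1 side crop [265.68733895  94.38525771] top crop [827.56471477 262.77548249]
side base corners z=0: [array([ 0.5889, -0.2715,  0.    ]), array([ 0.4838, -0.2642,  0.    ])]
side top corners z=.09: [array([ 0.5866, -0.2619,  0.09  ]), array([ 0.4784, -0.2602,  0.09  ]), array([ 0.4775, -0.367 ,  0.09  ]), array([ 0.5813, -0.3683,  0.09  ])]
0.076 [246.80485956 129.49231431]
0.086 [246.77231127 126.79485697]
0.096 [246.73948421 124.06464564]
jar cap [0.8098 0.1826 0.0588] 0.0025
bill tip [ 0.3759 -0.0977  0.0828] 0.0024
hammer end [ 0.8229 -0.3371  0.0035] 0.0023
bottle cap [ 0.1496 -0.6638  0.1501] 0.0032
```

>>> arm_command(
  commands=[0, 0.002, 0.03, 0, 0, 0, 1, 0, 0.002, 0.06, 0, 0, 0, 1, 0, 0.002, 0.08, 0, 0, 0, 1, 0, 0.002, 0.09, 0, 0, 0, 1, 0, 0.002, 0.1, 0, 0, 0, 1, 0, 0.002, 0.103, 0, 0, 0, 1, 0, 0.002, 0.103, 0, 0, 0, 1],
)

```text
t: 3.3
eef_pos: [0.5367, -0.3173, 0.1086]
tool_rot: [0.0, 0.163, 0.987, 0.0]
contact_force: [0.4, 0.3, 0.1]
gripper_width: 1.001
grasp_force: 0.0
```

>>> arm_command(
  commands=[0, 0, 0, 0, 0, 0, 0.6, 0, 0, 0, 0, 0, 0, 0.45, 0, 0, 0, 0, 0, 0, 0.3, 0, 0, 0, 0, 0, 0, 0.2, 0, 0, 0, 0, 0, 0, 0.2, 0, 0, 0, 0, 0, 0, 0.2, 0, 0, 0, 0, 0, 0, 0.2, 0, 0, 0, 0, 0, 0, 0.2],
  force=40,
)

```text
t: 4.1
eef_pos: [0.5365, -0.3183, 0.1089]
tool_rot: [0.001, 0.163, 0.987, -0.0]
contact_force: [-2.0, -1.0, 5.9]
gripper_width: 0.338
grasp_force: 39.7
```

```bash
python3 -c "
from h import *
go([.518,-.091,.2])"
```

```text
t 4.1 tcp [ 0.5365 -0.3183  0.1089] q [ 0.14  0.56  0.4   1.81 -0.28  0.83  1.92] F [-2.   -0.97  5.93] w 0.338 z-axis [ 0.001 -0.001 -1.   ]
shift [ 0.0907  0.2091 -0.0913]
```

>>> arm_command(
  commands=[0, 0, -0.005, 0, 0, 0, 0.2, 0, 0, -0.02, 0, 0, 0, 0.2, 0, 0, -0.045, 0, 0, 0, 0.2, 0, 0, -0.075, 0, 0, 0, 0.2, 0, 0, -0.105, 0, 0, 0, 0.2, 0, 0, -0.13, 0, 0, 0, 0.2, 0, 0, -0.14, 0, 0, 0, 0.2, 0, 0, -0.14, 0, 0, 0, 0.2],
)

```text
t: 4.9
eef_pos: [0.5369, -0.3178, 0.2498]
tool_rot: [0.001, 0.163, 0.987, -0.0]
contact_force: [0.4, -0.2, -2.1]
gripper_width: 0.337
grasp_force: 39.8
```

Run:
```python
from h import *
R=go([.518,-.090,.249])
o=get_obs(); t=cam('top'); s=cam('side')
tip=o['eef_pos']-[0,0,.0989]
print('pred tip px side',(proj(s,tip)-[205,30])*5, 'flange',(proj(s,tip+[0,0,.086])-[205,30])*5)
a=cv2.resize(s['img'][30:150,205:295,::-1],(450,600),interpolation=cv2.INTER_CUBIC)
b=cv2.resize(t['img'][100:200,310:380,::-1],(350,500),interpolation=cv2.INTER_CUBIC)
cv2.imwrite('pics/v6.png',np.hstack([a,np.pad(b,((0,100),(0,0),(0,0)))]))
```

```text
t 4.9 tcp [ 0.5369 -0.3178  0.2498] q [ 0.09  0.4   0.46  1.69 -0.2   1.1   1.85] F [ 0.37 -0.22 -2.14] w 0.337 z-axis [ 0.003 -0.001 -1.   ]
shift [0.0912 0.2096 0.0006]
pred tip px side [205.20454389 396.80957516] flange [203.51399266 263.43074561]
```

View pics/v6.png

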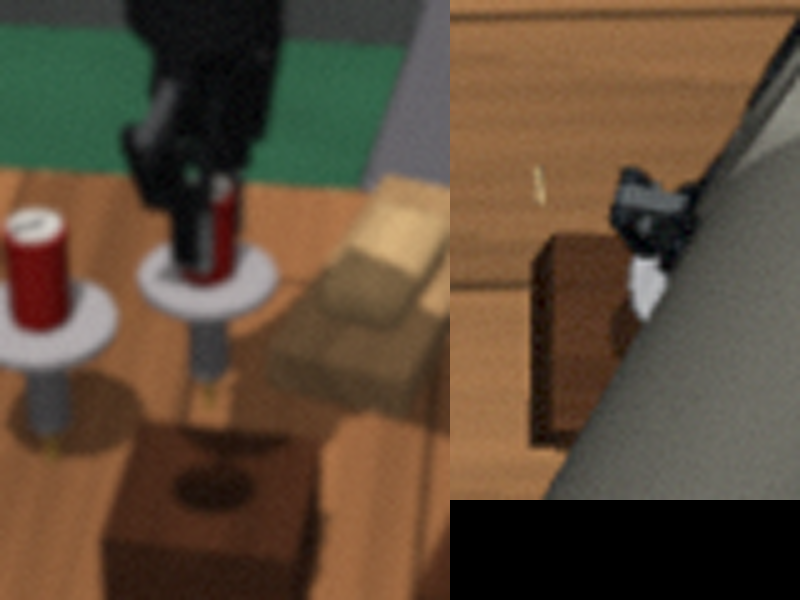

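Side crop: the gauge hangs upright in the fingers over its stand, pin tip at (208,398) against a predicted (205,397), and the hole is empty at (215,488). Next: over the cork.

>>> arm_command(
  commands=[0.018, 0.042, 0, 0, 0, 0, 0.2, 0.036, 0.084, 0, 0, 0, 0, 0.2, 0.054, 0.126, 0, 0, 0, 0, 0.2, 0.072, 0.168, 0, 0, 0, 0, 0.2, 0.086, 0.2, 0, 0, 0, 0, 0.2, 0.091, 0.21, 0, 0, 0, 0, 0.2, 0.091, 0.21, 0.02, 0, 0, 0, 0.2, 0.091, 0.21, 0.04, 0, 0, 0, 0.2],
)

```text
t: 5.8
eef_pos: [0.5173, -0.0893, 0.207]
tool_rot: [-0.0, 0.163, 0.987, -0.0]
contact_force: [0.4, 0.5, -3.1]
gripper_width: 0.342
grasp_force: 40.4
```

>>> arm_command(
  commands=[0, 0, 0.01, 0, 0, 0, 0.2, 0, 0, 0.01, 0, 0, 0, 0.2, 0, 0, 0.01, 0, 0, 0, 0.2],
)

```text
t: 6.1
eef_pos: [0.5178, -0.09, 0.1983]
tool_rot: [-0.0, 0.164, 0.987, -0.0]
contact_force: [0.3, -1.4, -3.0]
gripper_width: 0.342
grasp_force: 40.4
```

Run:
```python
from h import *
R=go([.5185,-.089,.187])
o=get_obs(); t=cam('top'); s=cam('side')
tip=o['eef_pos']-[0,0,.0989]
print('pred tip px side',(proj(s,tip)-[200,110])*5)
a=cv2.resize(s['img'][110:220,200:280,::-1],(400,550),interpolation=cv2.INTER_CUBIC)
b=cv2.resize(t['img'][120:230,225:305,::-1],(400,550),interpolation=cv2.INTER_CUBIC)
cv2.imwrite('pics/v7.png',np.hstack([a,b]))
```

```text
t 6.1 tcp [ 0.5178 -0.09    0.1983] q [-0.26  0.28  0.38  1.97 -0.13  0.92  1.42] F [ 0.34 -1.36 -3.04] w 0.342 z-axis [-0.001 -0.    -1.   ]
shift [-0.0004  0.0012  0.0113]
pred tip px side [208.33875998 365.89987105]
```

View pics/v7.png

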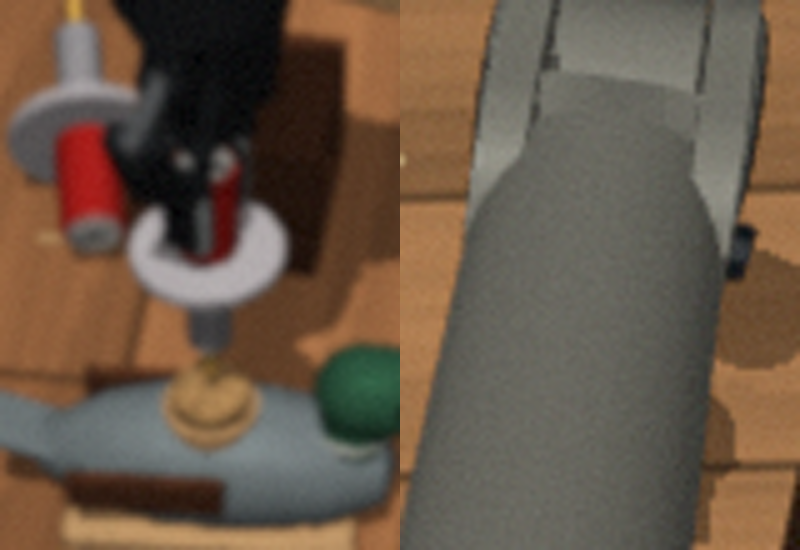

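Side crop: the pin tip at (210,362) is right above the green decoy's cork at (210,395), and the gauge is upright. The big look-alike gauge has toppled towards the camera, now at about (90,150), not near the cork or my path. Now lowering with force feedback.

```bash
cat >> h.py <<'E'
def F(n=8):
    L=[]
    for i in range(n): read_camera('side'); o=get_obs(); L.append(np.r_[o['contact_force'],o['eef_pos']])
    print('t',o['t'],'F,p mean',np.round(np.mean(L,0),4),'Fz sd',round(np.std(L,0)[2],2),'tq',np.round(o['torque'],2))
E
python3 -c "
from h import *
F()"
```

```text
t 6.6 F,p mean [ 0.3642 -0.0687 -3.2328  0.5181 -0.0895  0.1988] Fz sd 0.59 tq [-0.04 -0.    0.  ]
```

>>> arm_command(
  commands=[0, 0, 0.004, 0, 0, 0, 0.2, 0, 0, 0.007, 0, 0, 0, 0.2, 0, 0, 0.009, 0, 0, 0, 0.2, 0, 0, 0.009, 0, 0, 0, 0.2],
)

```text
t: 7.0
eef_pos: [0.5174, -0.0894, 0.1888]
tool_rot: [-0.0, 0.163, 0.987, -0.0]
contact_force: [0.7, 0.0, -3.2]
gripper_width: 0.342
grasp_force: 40.4
```

```bash
python3 -c "
from h import *
F()"
```

```text
t 7.4 F,p mean [-0.1441  0.1925 -2.6335  0.5178 -0.0895  0.1893] Fz sd 0.64 tq [-0.02  0.02 -0.02]
```

>>> arm_command(
  commands=[0, 0, 0.002, 0, 0, 0, 0.2, 0, 0, 0.004, 0, 0, 0, 0.2, 0, 0, 0.005, 0, 0, 0, 0.2, 0, 0, 0.005, 0, 0, 0, 0.2],
)

```text
t: 7.8
eef_pos: [0.5179, -0.0894, 0.1843]
tool_rot: [0.0, 0.163, 0.987, 0.0]
contact_force: [0.5, -0.2, -1.4]
gripper_width: 0.338
grasp_force: 40.4
```

```bash
python3 -c "
from h import *
F(16)"
```

```text
t 8.6 F,p mean [ 0.3377  0.0618 -1.3949  0.5179 -0.0894  0.1844] Fz sd 0.33 tq [ 0.1  -0.19 -0.01]
```

>>> arm_command(
  commands=[0, 0, 0.002, 0, 0, 0, 0.2, 0, 0, 0.004, 0, 0, 0, 0.2, 0, 0, 0.004, 0, 0, 0, 0.2],
)

```text
t: 8.9
eef_pos: [0.5178, -0.0894, 0.1801]
tool_rot: [-0.0, 0.163, 0.987, 0.0]
contact_force: [0.6, 0.0, 0.2]
gripper_width: 0.342
grasp_force: 40.4
```

```bash
python3 -c "
from h import *
F(16)"
```

```text
t 9.7 F,p mean [ 0.621   0.4042 -0.2262  0.5178 -0.0894  0.1803] Fz sd 0.46 tq [ 0.18 -0.2  -0.04]
```

>>> arm_command(
  commands=[0, 0, 0.002, 0, 0, 0, 0.2, 0, 0, 0.004, 0, 0, 0, 0.2, 0, 0, 0.005, 0, 0, 0, 0.2, 0, 0, 0.005, 0, 0, 0, 0.2],
)

```text
t: 10.1
eef_pos: [0.5178, -0.0894, 0.1752]
tool_rot: [0.0, 0.163, 0.987, 0.0]
contact_force: [0.6, -0.1, 1.3]
gripper_width: 0.338
grasp_force: 40.6
```

```bash
python3 -c "
from h import *
F(32)
s=cam('side');t=cam('top')
a=cv2.resize(s['img'][110:220,200:280,::-1],(400,550),interpolation=cv2.INTER_CUBIC)
b=cv2.resize(t['img'][90:200,300:380,::-1],(400,550),interpolation=cv2.INTER_CUBIC)
cv2.imwrite('pics/v8.png',np.hstack([a,b]))"
```

```text
t 11.7 F,p mean [ 0.708   0.324   1.1561  0.5178 -0.0894  0.1753] Fz sd 0.49 tq [ 0.18 -0.28 -0.04]
```

View pics/v8.png

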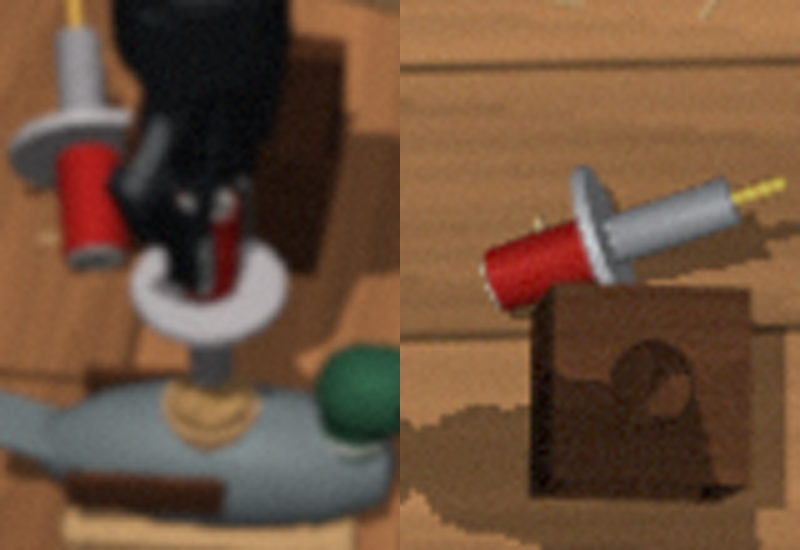

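Side crop: the pin is in the cork at (210,390), gauge upright. The force rise is about 3.9 N, so the cork has sunk about 4 mm, held for over 1.6 s. Top crop: the stand hole is at (652,383), i.e. (350,166), unchanged. The big gauge lies beside the stand, clear of the hole. Going back.

>>> arm_command(
  commands=[0, 0, -0.005, 0, 0, 0, 0.2, 0, 0, -0.012, 0, 0, 0, 0.2, 0, 0, -0.025, 0, 0, 0, 0.2, 0, 0, -0.045, 0, 0, 0, 0.2, 0, 0, -0.065, 0, 0, 0, 0.2, 0, 0, -0.078, 0, 0, 0, 0.2, 0, 0, -0.078, 0, 0, 0, 0.2],
)

```text
t: 12.5
eef_pos: [0.5186, -0.0897, 0.2553]
tool_rot: [0.002, 0.163, 0.987, 0.0]
contact_force: [-0.3, 0.5, -2.6]
gripper_width: 0.339
grasp_force: 40.4
```

>>> arm_command(
  commands=[-0.018, -0.042, 0, 0, 0, 0, 0.2, -0.036, -0.084, 0, 0, 0, 0, 0.2, -0.054, -0.126, 0, 0, 0, 0, 0.2, -0.072, -0.168, 0, 0, 0, 0, 0.2, -0.086, -0.2, 0, 0, 0, 0, 0.2, -0.092, -0.212, 0, 0, 0, 0, 0.2, -0.092, -0.212, 0, 0, 0, 0, 0.2, -0.092, -0.212, 0, 0, 0, 0, 0.2],
)

```text
t: 13.3
eef_pos: [0.5365, -0.3182, 0.2523]
tool_rot: [-0.001, 0.163, 0.987, 0.001]
contact_force: [0.0, 0.7, -2.8]
gripper_width: 0.343
grasp_force: 40.5
```

Run:
```python
from h import *
F(8);R=go([.5365,-.320,.1089])
o=get_obs(); s=cam('side'); t=cam('top')
tip=o['eef_pos']-[0,0,.0989]
print('pred tip px side',(proj(s,tip)-[205,30])*5)
a=cv2.resize(s['img'][30:150,205:295,::-1],(450,600),interpolation=cv2.INTER_CUBIC)
b=cv2.resize(t['img'][150:270,225:295,::-1],(350,600),interpolation=cv2.INTER_CUBIC)
cv2.imwrite('pics/v9.png',np.hstack([a,b]))
```

```text
t 13.7 F,p mean [ 0.3786  0.535  -2.812   0.5369 -0.3182  0.2531] Fz sd 0.65 tq [-0.03  0.02 -0.05]
t 13.7 tcp [ 0.5368 -0.3191  0.2534] q [ 0.08  0.4   0.48  1.68 -0.2   1.11  1.86] F [ 0.05  0.24 -2.77] w 0.34 z-axis [ 0.  0. -1.]
shift [ 0.     -0.0009  0.1445]
pred tip px side [205.57791689 390.00271049]
```

View pics/v9.png

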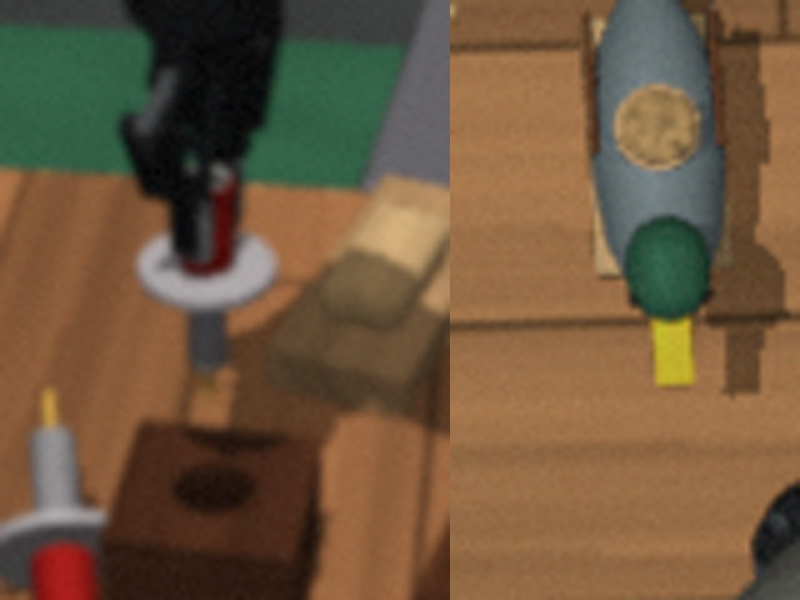

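Decoy still stands in place, cork at (657,127) in the top crop. Side crop: the pin tip at (207,390) is above the hole at (215,488), as it was at lift-out. Lowering.

>>> arm_command(
  commands=[0, -0.001, 0.03, 0, 0, 0, 0.2, 0, -0.001, 0.055, 0, 0, 0, 0.2, 0, -0.001, 0.075, 0, 0, 0, 0.2, 0, -0.001, 0.095, 0, 0, 0, 0.2, 0, -0.001, 0.115, 0, 0, 0, 0.2, 0, -0.001, 0.13, 0, 0, 0, 0.2, 0, -0.001, 0.138, 0, 0, 0, 0.2, 0, -0.001, 0.138, 0, 0, 0, 0.2],
)

```text
t: 14.6
eef_pos: [0.5358, -0.3204, 0.1144]
tool_rot: [-0.001, 0.163, 0.987, 0.0]
contact_force: [-0.2, 0.1, -2.9]
gripper_width: 0.343
grasp_force: 40.7
```

>>> arm_command(
  commands=[0, 0, 0.003, 0, 0, 0, 0.2, 0, 0, 0.006, 0, 0, 0, 0.2, 0, 0, 0.006, 0, 0, 0, 0.2, 0, 0, 0.006, 0, 0, 0, 0.2],
)

```text
t: 15.0
eef_pos: [0.5365, -0.3208, 0.1097]
tool_rot: [0.0, 0.163, 0.987, -0.0]
contact_force: [0.2, -0.7, -3.0]
gripper_width: 0.345
grasp_force: 40.7
```

```bash
python3 -c "
from h import *
F(6);go([.5365,-.320,.1089])"
```

```text
t 15.3 F,p mean [-0.3072  0.1819 -2.7653  0.5364 -0.3208  0.1095] Fz sd 0.44 tq [-0.04  0.   -0.06]
t 15.3 tcp [ 0.5363 -0.3208  0.1094] q [ 0.14  0.56  0.41  1.81 -0.29  0.84  1.94] F [-0.55  0.49 -2.65] w 0.341 z-axis [ 0. -0. -1.]
shift [0.0001 0.0008 0.0005]
```

>>> arm_command(
  commands=[0, 0, 0.001, 0, 0, 0, 0.2, 0, 0, 0.001, 0, 0, 0, 0.2, 0, 0, 0.001, 0, 0, 0, 0.38, 0, 0, 0.001, 0, 0, 0, 0.45, 0, 0, 0.001, 0, 0, 0, 0.6, 0, 0, 0.001, 0, 0, 0, 0.8, 0, 0, 0.001, 0, 0, 0, 1, 0, 0, 0.001, 0, 0, 0, 1],
)

```text
t: 16.1
eef_pos: [0.5362, -0.3208, 0.1082]
tool_rot: [-0.0, 0.163, 0.987, -0.0]
contact_force: [1.1, 0.4, 0.4]
gripper_width: 1.003
grasp_force: 0.0
```

>>> arm_command(
  commands=[0, 0, 0, 0, 0, 0, 1, 0, 0, -0.01, 0, 0, 0, 1, 0, 0, -0.03, 0, 0, 0, 1, 0, 0, -0.06, 0, 0, 0, 1, 0, 0, -0.1, 0, 0, 0, 1, 0, 0, -0.13, 0, 0, 0, 1, 0, 0, -0.15, 0, 0, 0, 1, 0, 0, -0.15, 0, 0, 0, 1],
)

```text
t: 16.9
eef_pos: [0.5377, -0.322, 0.2625]
tool_rot: [0.003, 0.163, 0.987, -0.001]
contact_force: [-0.4, 0.5, -0.2]
gripper_width: 1.002
grasp_force: 0.0
```

Run:
```python
from h import *
go([.5365,-.320,.26])
s=cam('side'); t=cam('top')
a=cv2.resize(s['img'][60:230,190:290,::-1],(350,595),interpolation=cv2.INTER_CUBIC)
b=cv2.resize(t['img'][90:260,240:365,::-1],(437,595),interpolation=cv2.INTER_CUBIC)
cv2.imwrite('pics/v10.png',np.hstack([a,b]))
```

```text
t 16.9 tcp [ 0.5377 -0.322   0.2625] q [ 0.08  0.39  0.49  1.67 -0.2   1.12  1.86] F [-0.36  0.46 -0.16] w 1.002 z-axis [ 0.006 -0.003 -1.   ]
shift [0.0018 0.0015 0.0025]
```

View pics/v10.png

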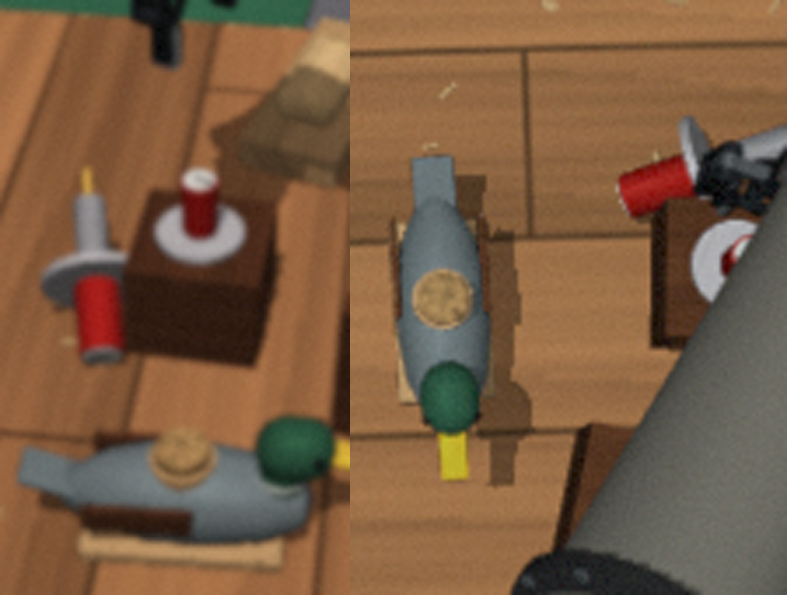

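Final view: the gauge hangs upright in its stand, flange at (200,232). The decoy is standing where it was, cork at (182,455), and the gripper is open and clear.

```bash
python3 -c "
from station import hand_in
print(hand_in())"
```

```text
the job is handed in; nothing more can be done
None
```

The job is done and handed in at about 17 s: by force and travel readings the cork sank about 4 mm and was held there over 1.6 s, the gauge hangs upright in its stand again, and the green decoy did not move; however, the larger look-alike gauge toppled beside the stand during my move to the cork, cause unknown, and I left it lying.

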